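# Make room in the gift caddy: lift out the dovetailed divider and load the gift set

## Robot

A 6-joint arm with a two-finger parallel gripper is mounted at the origin on a cart in front of the work surface, level with it; the furniture and walls round the work are solid. World frame = base frame: x ahead of the robot, y to its left, z up, the work surface at z = 0. Lengths are in m, angles in rad, forces in N, time in s.
With the tool pointing down it reaches from about 0.25 to 0.775 m from the base axis. Payload 4 kg.
Tool frame: the origin (TCP) lies on the centre line of the jaws, within the pads' length; the fingertips stand 22 mm ahead of it and the grasp point (between the pads) lies 3 mm ahead of it; z points along the fingers, y is the direction in which the jaws open and shut (so a half turn about z gives the same grasp; the last joint's range is limited). The gripper opens to 94 mm and grips with 3 to 60 N. Pads are 16 mm wide; open, the fingers measure 119 mm over their backs; the gripper's body (75 mm by 177 mm) begins 78 mm behind the grasp point.
Start: joints at [1.129, 0.087, 1.371, -0, 1.684, -0.103], TCP at [0.183, 0.519, 0.228] pointing down, gripper open.
Joint ranges: [-3.1, 3.1], [-0.76, 2.03], [0.27, 2.55], [-1.08, 4.22], [0.17, 2.65], [-2.57, 2.57]. Speed limits (rad/s): [2.79, 2.79, 3.14, 3.14, 3.14, 3.14].

## Interface

Orientations are given as [roll, pitch, yaw] about the fixed x, y, z axes, in that order (R = Rz(yaw) Ry(pitch) Rx(roll)).
In Python, from bench import robot gives the robot as it stands. The module is installed in compiled form; this text tells all that it offers.
- The arm moves only by the shell command python3 -m inch 'ROWS'. ROWS is JSON, a list of rows, each an object with "linear": the shift along the world's x, y, z scaled (see below), a list of three; "twist": the turn about the world's z scaled (see below); "gripper": the opening, from 0 (shut) to 1 (fully open). In form: [{"linear": [x, y, z], "twist": twist, "gripper": gripper}, ...]. A call has 1 to 10 rows; each row is the pose to reach, as a shift and turn from the pose commanded when the call began; what a row does not reach only later rows make up. The controller multiplies each number of a shift by 0.1 m and each number of a turn by 60 degrees. A row lasts 1/12 s, in which the tool goes at most 41.7 mm and 7.16 degrees, less where a joint would pass 70% of its speed; a pose out of reach is approached as far as the arm can. A call with a number of a shift or a turn outside -1 to 1 is refused whole. A call with a gripper value outside its range is refused whole. The fingers move at their own pace and stop on an object; the grip force is fixed at half the most. Time passes only in rows, so rows that repeat a pose let the fingers close. It gives the time, the measured TCP pose, the force and the opening at its end, in the units of the state.
- robot.get_obs(): the state, without advancing time (a new reading comes with each control period).
- robot.snapshot(name): name is "scene" or "top"; returns a dict with "image" (480x640x3 uint8, red, green, blue), "depth" (480x640 float32, m along the optical axis (not along the pixel's ray), 0 where there is no reading), "mtx" (3x3 intrinsics, pixels), "rvec" (rotation vector, rad) and "tvec" (3), from world to camera coordinates, as OpenCV has them. Camera axes: x right, y down, z forward; pixel columns grow to the right and rows downward; lengths in m; the calibration is good to about 2 mm. A picture is of the moment at which its call begins.
- robot.close_job(): hands the job in, once; it reports no verdict.
The state is a dict: "time": time; "joint_positions": joint angles; "qvel": joint speeds; "joint_torque": joint torques, N m; "tool_pos": TCP position; "ee_rot": TCP orientation; "wrist_force": force on the tool from outside, world axes, zero at the start; "wrist_torque": the same for the moment, N m; "width": finger opening in m.
Only numpy, scipy, OpenCV 4.12 (cv2) and the standard library are available. Lean on these libraries where they do the work, as an engineer would, in place of code of your own. Each camera call takes 0.05 s, during which the arm holds its last target.

## Task

Make room in the wooden gift caddy for the three-jar gift set. Lift the middle divider, between the two empty bays, straight up out of its dovetail grooves and put it away in the tin bin, then set the gift set upright in the wide bay this opens, standing flat on the caddy's floor with its long side running from front to back. Reach in under the handle without dragging or tipping the caddy, and leave the other dividers and the things already packed where they are.

Things in the scene. Friction and masses are not known exactly. Their poses are not given: they have to be found in the camera images.
- caddy: open wooden caddy (bottle-carrier type), loose on the table, 1.5 kg, 160 mm deep (x), 260 wide (y). Origin: centre of its underside; its -x side, the front, looks back and to the robot's right; z up. Front and back walls 54 mm high, 16 thick; inside 128 deep by 236 wide; floor 8 thick. Three dividers at y = -63, 0, +63 mm make two empty middle bays 53 mm wide and two packed outer ones
- handle_bar (a point): middle of the caddy's fixed round handle bar, 18 mm thick, along the caddy's y straight above the middle divider's tab, 270 mm above the table: it stops a gripper that points straight down, one leaned 25 degrees towards the caddy's front clears it. Gabled end boards at the caddy's two y ends carry it: 12 mm thick, 292 high, 160 deep up to 66 mm height, 44 deep at the top
- wide_bay (a point): centre of the caddy's floor (its upper face, 8 mm above the underside), axes as the caddy; once the middle divider is out, the wide bay centred here is 116 mm (y) by 128 mm (x)
- divider_tab (a point): the middle divider: board 10 mm thick (its y), 147 long (its x, along the caddy's x), 45 high, about 0.1 kg, with a thumb tab at its middle 40 wide (x), 10 thick, 32 high. This point: in the tab, 63 mm above the underside, 14 below the tab's top. Dovetailed ends sit in grooves, 46 mm deep, open at the top, 1.5 mm play; twisted or pulled aside it binds and drags the caddy
- divider_left: the same kind of divider, 63 mm to the caddy's +y side; stays in its grooves. Origin: centre of its underside, 8 mm above the caddy's underside
- divider_right: the same kind of divider, 63 mm to the caddy's -y side; stays in its grooves. Origin: centre of its underside
- gift_set_center (a point): centre (half-way up) of the gift set: a closed kraft carton with a window and three little jars, 55 mm thick (its x), 114 mm long (its y), 82 mm high (its z), 0.25 to 0.5 kg, standing upright on the table, its long side within about 40 degrees of the caddy's x; too thick for one 53 mm bay; grasp it across the 55 mm
- tin_bin: open galvanised tin bin, loose on the table, 0.45 kg, its long side within about 35 degrees of the caddy's x. Origin at its underside; inside 181 mm long (its x, from -84 to +97 mm) and 132 mm wide (its y), walls 2 mm thick and 58 mm high, floor 2 mm thick and empty
- bin_floor (a point): centre of the tin bin's inner floor; same axes as the bin
- mist_left: bottle, 33 mm thick, 125 mm high, in the caddy's +y bay at the back; origin at the centre of its underside
- mist_right: the same in the -y bay
- soap_left: soap carton, 63 x 45 x 26 mm, lying in the front of the caddy's +y bay; origin at the centre of its underside
- soap_right: the same in the -y bay
- candle: lidded candle, 65 mm thick, 73 mm high, on the table to the left of the caddy; a bystander; origin at the centre of its underside
Mind the look-alikes: they are no part of the job. What is shaped like the soap_right but black or purple is not meant.

How it is judged:
By the outcome, as a careful person would: the job done as asked, in the order asked, and still so for the second after the job is handed in, with the robot touching nothing.
It also fails if it takes over 64 s, if anything falls off the work surface, if the arm or the gripper's body presses on something with over 40 N, if the wrist force passes 120 N, or if a joint passes its speed limit or range.

## Working session

There is one attempt and no reset: what is moved stays moved. The work goes in short steps, Python scripts to look and compute and a shell command to move; the robot and the scene stay as the last step left them, time stands still between calls to the robot, and variables do not carry over. Pictures are saved under pics/ and viewed, and the job is handed in when it is done.

```bash
mkdir -p pics; ls
cat > h.py <<'E'
import cv2,numpy as np
from bench import robot
def snap(n,f):
    s=robot.snapshot(n); cv2.imwrite(f,s["image"][:,:,::-1]); return s
def pts(s):
    K=s["mtx"];R=cv2.Rodrigues(np.array(s["rvec"],float))[0];t=np.array(s["tvec"]).ravel()
    d=s["depth"];v,u=np.mgrid[:480,:640]
    c=np.stack([(u-K[0,2])/K[0,0]*d,(v-K[1,2])/K[1,1]*d,d],-1)
    P=(c-t)@R; P[d==0]=np.nan
    return P
E
python3 - <<'E'
from h import *
for n in("scene","top"):
    s=snap(n,f"pics/{n}0.png");np.savez(f"{n}0.npz",**s)
    R=cv2.Rodrigues(np.array(s["rvec"],float))[0];print(n,-R.T@np.array(s["tvec"]).ravel(),R[2],(s["depth"]==0).mean())
print(robot.get_obs())
E
```

```text
pics
scene [ 0.39628357 -0.94597546  1.05655227] [ 0.12012701  0.75436484 -0.64537059] 0.0039029947916666666
top [0.35982321 0.07832832 1.42305016] [ 0.14697028 -0.01064724 -0.9890836 ] 0.00400390625
{'time': 0.1, 'joint_positions': array([ 1.12887965e+00,  8.78934917e-02,  1.37209858e+00, -2.67268072e-05,
        1.68359052e+00, -1.03110118e-01]), 'qvel': array([-1.22127761e-03, -8.39262410e-04, -3.72262801e-03, -8.65139933e-04,
       -1.21294069e-03,  4.47337284e-05]), 'joint_torque': array([ 1.81631858e-03, -3.41248977e+01, -3.03303730e+01,  7.20467605e-02,
        3.03243531e-02, -1.25946117e-04]), 'tool_pos': array([0.18262384, 0.51831938, 0.2264167 ]), 'ee_rot': array([-3.13961054e+00, -1.78398271e-04,  2.80278294e+00]), 'wrist_force': array([ 0.03636411, -0.56495918,  0.05472135]), 'wrist_torque': array([-0.01651974, -0.00417334, -0.04159327]), 'width': 0.09406040681170966}
```

View pics/scene0.png

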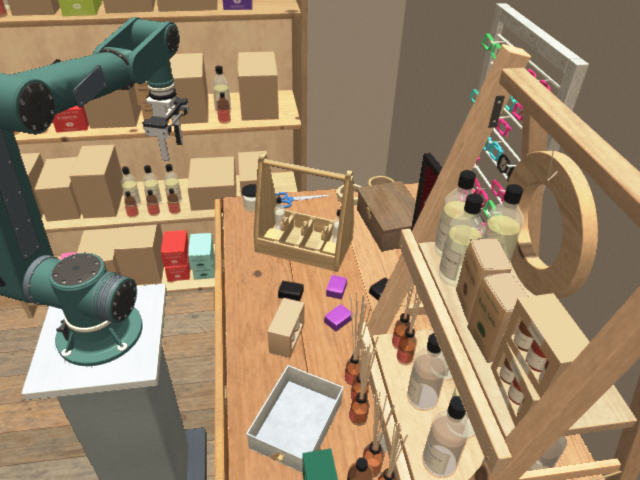

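View pics/top0.png

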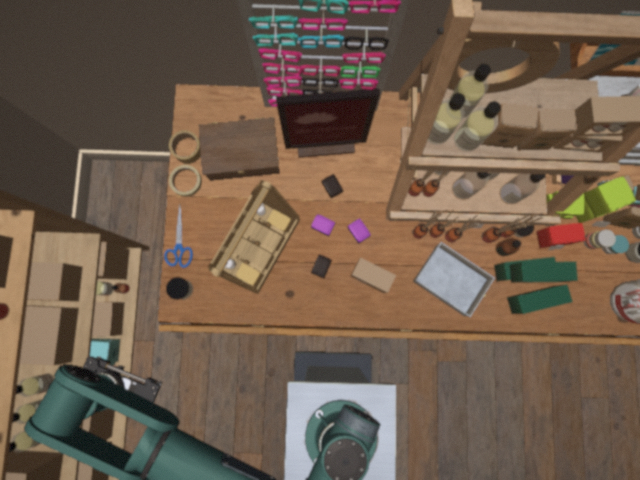

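The scene view shows the caddy around (305,225), the gift set at (287,328) and the bin at (296,415). In the top view they are at (255,240), (374,275) and (455,280). Next I'll zoom in and look at the point cloud.

Run:
```python
from h import *
s=dict(np.load("top0.npz"));P=pts(s)
im=s["image"][:,:,::-1]
cv2.imwrite("pics/z1.png",cv2.resize(im[170:310,190:330],None,fx=4,fy=4,interpolation=cv2.INTER_CUBIC))
s2=dict(np.load("scene0.npz"));P2=pts(s2)
cv2.imwrite("pics/z2.png",cv2.resize(s2["image"][150:275,235:375,::-1],None,fx=5,fy=4.8,interpolation=cv2.INTER_CUBIC))
for n,Q,(u,v) in [("top",P,(374,275)),("bin",P,(455,280)),("cad",P,(255,240)),("sc gift",P2,(287,328)),("table",P2,(260,340)),("table",P,(300,290))]:
    print(n,Q[v,u])
# side view projection ortho of the cloud: gift and bin
def rect(Q,x0,x1,y0,y1,z0,z1):
    m=(Q[...,0]>x0)&(Q[...,0]<x1)&(Q[...,1]>y0)&(Q[...,1]<y1)&(Q[...,2]>z0)&(Q[...,2]<z1)
    q=Q[m]; r=cv2.minAreaRect((q[:,:2]*1000).astype(np.float32)); return len(q),r
g=P[275,374]
for Q in(P,P2): print("gift top",rect(Q,g[0]-.09,g[0]+.09,g[1]-.09,g[1]+.09,.072,.09))
b=P[280,455]
for Q in(P,P2): print("bin rim",rect(Q,b[0]-.14,b[0]+.14,b[1]-.14,b[1]+.14,.045,.07))
c=P[240,255]
for Q in(P,P2):
    print("bar",rect(Q,c[0]-.16,c[0]+.16,c[1]-.16,c[1]+.16,.255,.285))
    print("all",rect(Q,c[0]-.16,c[0]+.16,c[1]-.16,c[1]+.16,.035,.32))
```

```text
top [ 0.46419723 -0.08164419  0.08196962]
bin [ 4.63033865e-01 -3.39318922e-01 -1.05361046e-04]
cad [0.55436    0.26436698 0.08489817]
sc gift [ 0.46432746 -0.11790469  0.08348459]
table [ 3.98761289e-01 -7.68815169e-02 -5.13170565e-05]
table [0.41807216 0.1322534  0.00185704]
gift top (759, ((465.9200744628906, -81.23978424072266), (113.44969940185547, 55.334861755371094), 64.84767150878906))
gift top (915, ((466.6229553222656, -80.47599792480469), (121.46975708007812, 56.95620346069336), 64.72998046875))
bin rim (727, ((479.41046142578125, -342.13531494140625), (270.76263427734375, 246.89715576171875), 89.91344451904297))
bin rim (1458, ((478.7342224121094, -342.9022216796875), (270.8020935058594, 248.3027801513672), 89.86737060546875))
bar (814, ((556.1499633789062, 270.73748779296875), (52.105159759521484, 267.2920837402344), 62.59550476074219))
all (3446, ((556.4080200195312, 271.2119140625), (161.2304229736328, 267.2704162597656), 62.981300354003906))
bar (724, ((556.17626953125, 266.8525085449219), (54.347084045410156, 266.8846435546875), 63.656944274902344))
all (5046, ((556.979248046875, 267.9947814941406), (171.3089599609375, 266.7183837890625), 61.7064094543457))
```

View pics/z1.png

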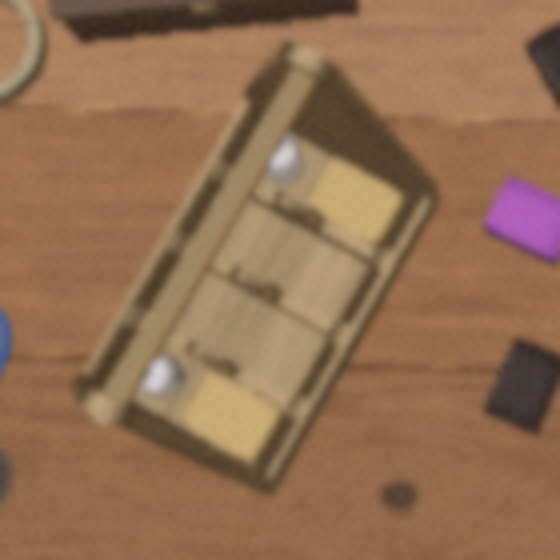

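View pics/z2.png

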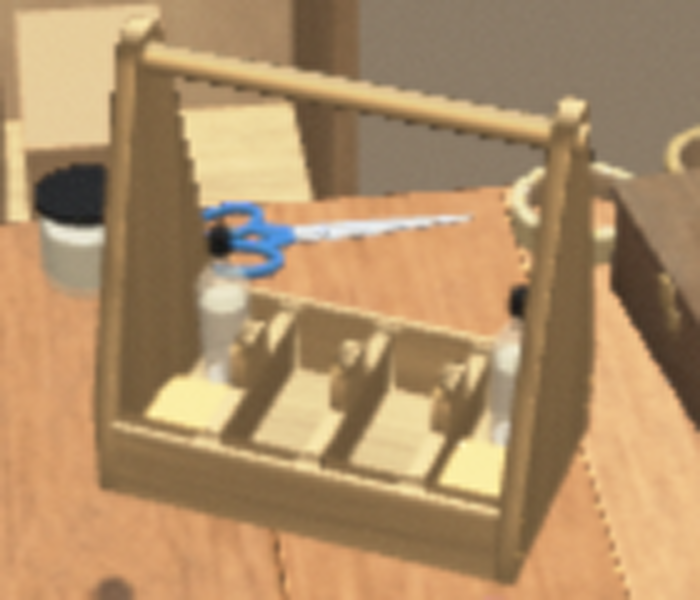

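Run:
```python
from h import *
A=[]
for n in("top","scene"):
    P=pts(dict(np.load(n+"0.npz")))
    def sel(c,r,z0,z1):
        m=(np.hypot(P[...,0]-c[0],P[...,1]-c[1])<r)&(P[...,2]>z0)&(P[...,2]<z1); return P[m]
    c=(.5565,.269)
    q=sel(c,.105,.262,.29)
    vx,vy,x0,y0=cv2.fitLine(q[:,:2].astype(np.float32),cv2.DIST_HUBER,0,.001,.001).ravel()
    ang=np.degrees(np.arctan2(vy,vx));print(n,"bar dir",ang,"zmax",q[:,2].max(),(x0,y0),len(q))
    th=np.radians(62.6);X=np.array([np.cos(th),np.sin(th)]);Y=np.array([-X[1],X[0]])
    q=sel(c,.2,.02,.32); L=np.c_[(q[:,:2]-c)@X,(q[:,:2]-c)@Y,q[:,2]]
    f=L[(abs(L[:,0]+.072)<.014)&(abs(L[:,1])<.1)&(L[:,2]>.047)&(L[:,2]<.06)]
    print(" front top x: ",np.percentile(f[:,0],[2,50,98]), np.polyfit(f[:,1],f[:,0],1))
    b=L[(L[:,2]>.2)];print(" y ext",b[:,1].min(),b[:,1].max(), "bar x", np.percentile(L[(L[:,2]>.262)&(abs(L[:,1])<.1)][:,0],[2,50,98]))
    d=L[(L[:,2]>.05)&(L[:,2]<.09)&(abs(L[:,1])<.09)&(L[:,0]>-.06)&(L[:,0]<.05)]
    print(" divider y hist",[(int(h),round(float(e)*1000)) for h,e in zip(*np.histogram(d[:,1],bins=np.arange(-.09,.091,.006)))])
    q=sel((.47,-.34),.16,.05,.062)
    print(" bin",len(q)); 
    M=((np.hypot(P[...,0]-.47,P[...,1]+.34)<.15)&(P[...,2]>.047)&(P[...,2]<.064)).astype(np.uint8)
    k,lab,st,ce=cv2.connectedComponentsWithStats(M,connectivity=8)
    for i in range(1,k):
        if st[i,4]>60: print("  ",st[i],cv2.minAreaRect((P[lab==i][:,:2]*1000).astype(np.float32)))
s=dict(np.load("scene0.npz"));cv2.imwrite("pics/z3.png",cv2.resize(s["image"][285:480,235:365,::-1],None,fx=3,fy=3))
s=dict(np.load("scene0.npz"));cv2.imwrite("pics/z4.png",cv2.resize(s["image"][15:175,80:280,::-1],None,fx=4,fy=3.7))
```

```text
top bar dir -27.292702 zmax 0.2844240002867528 (np.float32(0.5480458), np.float32(0.27382943)) 613
 front top x:  [-0.07823204 -0.07012992 -0.06042893] [-0.00561489 -0.06994091]
 y ext -0.13253577944842942 0.1347561728281537 bar x [-0.00687318  0.00029451  0.01003295]
 divider y hist [(5, -90), (10, -84), (5, -78), (10, -72), (64, -66), (50, -60), (0, -54), (0, -48), (0, -42), (0, -36), (0, -30), (0, -24), (0, -18), (0, -12), (37, -6), (63, 0), (10, 6), (0, 12), (0, 18), (0, 24), (0, 30), (0, 36), (0, 42), (0, 48), (10, 54), (62, 60), (32, 66), (0, 72), (9, 78), (7, 84)]
 bin 418
   [439 242  56  75 243] ((463.4797668457031, -322.65655517578125), (188.31378173828125, 137.74693298339844), 57.18684768676758)
scene bar dir -27.279556 zmax 0.2852165084985439 (np.float32(0.5740407), np.float32(0.25572395)) 499
 front top x:  [-0.08088479 -0.07333324 -0.05912442] [ 0.00101607 -0.07187147]
 y ext -0.13420710366367808 0.13279753473670386 bar x [-0.00961415 -0.00366037  0.00854689]
 divider y hist [(19, -90), (17, -84), (1, -78), (38, -72), (63, -66), (33, -60), (0, -54), (1, -48), (0, -42), (1, -36), (1, -30), (0, -24), (0, -18), (1, -12), (79, -6), (48, 0), (6, 6), (0, 12), (1, 18), (0, 24), (2, 30), (0, 36), (1, 42), (0, 48), (48, 54), (70, 60), (29, 66), (1, 72), (25, 78), (23, 84)]
 bin 785
   [246 365  98  96 872] ((462.06402587890625, -322.29437255859375), (191.957763671875, 138.73484802246094), 57.24690246582031)
   [350 396  20  20 137] ((597.9506225585938, -328.3652038574219), (35.12821578979492, 39.83562088012695), 72.65367889404297)
```

View pics/z3.png

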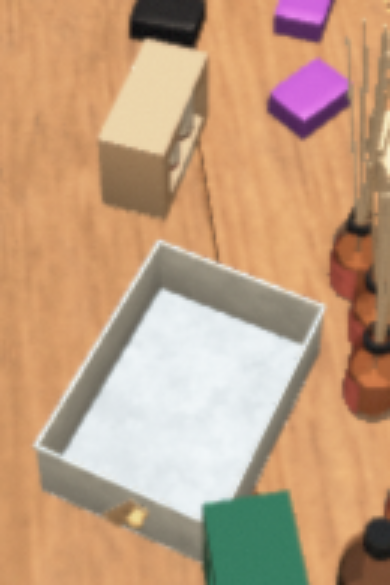

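View pics/z4.png

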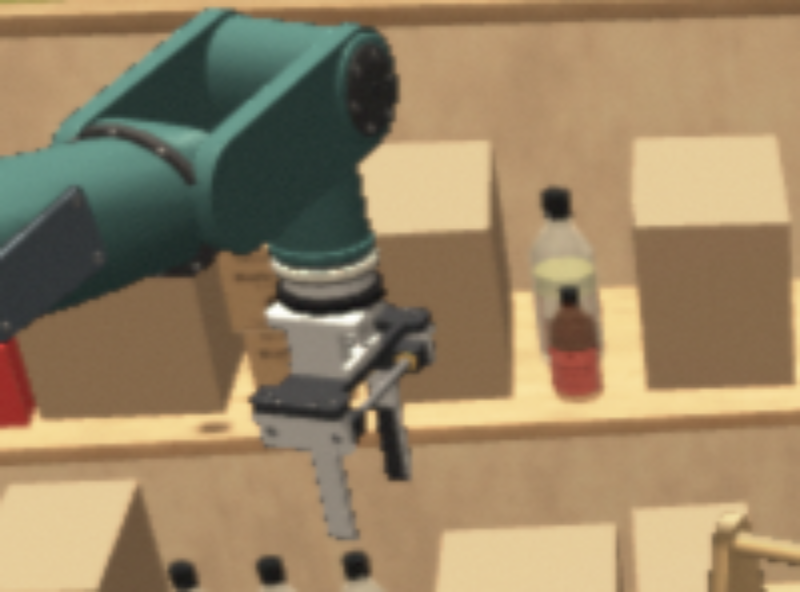

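Run:
```python
from h import *
o=robot.get_obs();t=o["tool_pos"];y=o["ee_rot"][2]
X=np.array([np.cos(y),np.sin(y)]);Y=np.array([np.sin(y),-np.cos(y)])
for n in("top","scene"):
    P=pts(dict(np.load(n+"0.npz")));P=P[np.isfinite(P).all(-1)]
    d=P[:,:2]-t[:2];a=d@X;b=d@Y;h=P[:,2]-t[2]
    m=(np.hypot(a,b)<.16)
    print(n)
    for z in np.arange(-.03,.44,.02):
        k=m&(h>=z)&(h<z+.02)
        if k.sum()>3:print("h %.2f n%4d  x %4.0f..%4.0f  y %4.0f..%4.0f"%(z,k.sum(),*1e3*np.percentile(a[k],[1,99]),*1e3*np.percentile(b[k],[1,99])))
```

```text
top
h -0.03 n  12  x   -9..   8  y  -40..  55
h -0.01 n  15  x  -10..   4  y   45..  57
h 0.01 n   6  x  -10..   3  y   46..  55
h 0.03 n   4  x   -8..  -6  y   46..  49
h 0.07 n  75  x  -34.. -19  y  -82..  77
h 0.09 n 296  x  -34..  -4  y  -88..  79
h 0.11 n 609  x  -34..   2  y  -90..  86
h 0.13 n  21  x  -21..  -7  y  -42.. -38
h 0.15 n 112  x  -37.. -13  y  -42..   5
h 0.17 n 102  x  -37.. -19  y  -33..  21
h 0.19 n  59  x  -37..  21  y  -30..  18
h 0.21 n  48  x  -37..  32  y  -32..  11
h 0.23 n  14  x    6..  18  y  -35.. -30
h 0.25 n  26  x    0..  20  y  -36.. -30
h 0.27 n 312  x  -53..  55  y -153.. -26
h 0.29 n 646  x  -61..  55  y -152..   3
h 0.31 n 775  x  -63..  56  y -152..  26
h 0.33 n1321  x  -62..  57  y -158..  38
h 0.35 n4392  x  -59..  66  y -156..  32
h 0.37 n 180  x  -56..  55  y  -29..  15
scene
h -0.03 n  27  x  -12..   8  y  -59..  56
h -0.01 n  85  x  -12..  10  y  -63..  57
h 0.01 n  89  x  -12..  10  y  -65..  56
h 0.03 n  93  x  -13..  10  y  -64..  61
h 0.05 n  59  x  -11..  10  y  -66..  59
h 0.07 n 141  x  -35..  33  y  -86..  79
h 0.09 n 283  x  -36..  30  y  -91..  83
h 0.11 n 484  x  -35..  31  y  -92..  85
h 0.13 n 139  x  -23..  19  y  -46..  15
h 0.15 n 182  x  -36..  32  y  -46..   7
h 0.17 n 209  x  -38..  35  y  -41..  24
h 0.19 n 165  x  -37..  28  y  -40..  13
h 0.21 n 192  x  -37..  26  y  -40..  13
h 0.23 n 138  x  -36..   8  y  -39..  10
h 0.25 n  76  x  -36.. -14  y  -35..  14
h 0.27 n  97  x  -55.. -39  y -152..  -2
h 0.29 n 302  x  -62..  45  y -152..  18
h 0.31 n 452  x  -65..  50  y -152..  27
h 0.33 n 646  x  -63..  55  y -153..  26
h 0.35 n1023  x  -62..  65  y -157..  18
h 0.37 n 108  x  -56..  55  y  -35..  17
```

Run:
```python
from h import *
c=np.array((.5565,.269));th=np.radians(62.7);X=np.array([np.cos(th),np.sin(th)]);Y=np.array([-X[1],X[0]])
for n in("top","scene"):
    P=pts(dict(np.load(n+"0.npz")));P=P[np.isfinite(P).all(-1)]
    L=np.c_[(P[:,:2]-c)@X,(P[:,:2]-c)@Y,P[:,2]]
    for y0 in(-.063,0,.063):
        b=L[(L[:,2]>.046)&(L[:,2]<.064)&(abs(L[:,1]-y0)<.014)&(L[:,0]>-.058)&(L[:,0]<-.022)]
        t=L[(L[:,2]>.066)&(L[:,2]<.095)&(abs(L[:,1]-y0)<.014)&(abs(L[:,0])<.03)]
        print(n,y0,"board",len(b),(b[:,1]*1e3).mean().round(1),"tab",len(t),(t.mean(0)*1e3).round(1), (np.percentile(t[:,0],[3,97])*1e3).round(1))
    w=L[(abs(L[:,1])<.1)&(L[:,2]>.03)&(L[:,2]<.07)&(abs(L[:,0])>.06)&(abs(L[:,0])<.09)]
    print(" walls x", [(np.percentile(w[w[:,0]*s>0][:,0],[2,50,98])*1e3).round(1) for s in(-1,1)])
```

```text
top -0.063 board 43 -61.8 tab 52 [  0.5 -61.   81.7] [-16.2  20.2]
top 0 board 43 1.3 tab 49 [ 0.2  1.7 81.4] [-16.2  18.5]
top 0.063 board 43 64.3 tab 48 [-0.4 64.4 80.9] [-16.6  19.4]
 walls x [array([-78.3, -71. , -61.7]), array([64.5, 72.4, 82. ])]
scene -0.063 board 35 -62.7 tab 57 [ -3.2 -63.   79.3] [-19.2  17.3]
scene 0 board 38 0.2 tab 62 [-4.1 -0.1 79.5] [-19.5  18.2]
scene 0.063 board 35 63.0 tab 62 [-3.  62.9 79.6] [-17.9  19.3]
 walls x [array([-81.6, -75.9, -62.4]), array([61.3, 68.7, 83.4])]
```

```bash
python3 -m inch '[{"linear":[0.1,-0.2,0.3],"twist":-0.11,"gripper":0.5},{"linear":[0.2,-0.4,0.6],"twist":-0.22,"gripper":0.5},{"linear":[0.4,-0.6,0.8],"twist":-0.33,"gripper":0.5},{"linear":[0.6,-0.8,0.8],"twist":-0.44,"gripper":0.5},{"linear":[0.8,-1,0.8],"twist":-0.55,"gripper":0.5},{"linear":[0.9,-1,0.8],"twist":-0.66,"gripper":0.5},{"linear":[0.9,-1,0.8],"twist":-0.77,"gripper":0.5},{"linear":[0.9,-1,0.8],"twist":-0.88,"gripper":0.5}]'
```

```text
time: 0.77
tool_pos: [0.2735, 0.418, 0.3069]
ee_rot: [-3.141, 0.001, 1.874]
wrist_force: [0.6, 1.0, 0.2]
width: 0.0477
```

```bash
python3 -m inch '[{"linear":[0.2,-0.3,0],"twist":-0.11,"gripper":0.5},{"linear":[0.3,-0.6,0],"twist":-0.22,"gripper":0.5},{"linear":[0.5,-0.9,0],"twist":-0.33,"gripper":0.5},{"linear":[0.6,-1,0],"twist":-0.44,"gripper":0.5},{"linear":[0.8,-1,0],"twist":-0.55,"gripper":0.5},{"linear":[0.9,-1,0],"twist":-0.66,"gripper":0.5},{"linear":[0.9,-1,0],"twist":-0.75,"gripper":0.5},{"linear":[0.9,-1,0],"twist":-0.75,"gripper":0.5}]'
```

```text
time: 1.43
tool_pos: [0.3632, 0.3183, 0.3066]
ee_rot: [-3.141, 0.002, 1.093]
wrist_force: [-0.9, 0.2, -0.3]
width: 0.0471
```

```bash
python3 -m inch '[{"linear":[0.1,-0.3,0],"twist":0,"gripper":0.5},{"linear":[0.2,-0.6,0],"twist":0,"gripper":0.5},{"linear":[0.3,-1,0],"twist":0,"gripper":0.5},{"linear":[0.3,-1,0],"twist":0,"gripper":0.5}]'; python3 -m inch '[{"linear":[0.3,-0.3,-0.4],"twist":0,"gripper":0.5},{"linear":[0.6,-0.6,-0.8],"twist":0,"gripper":0.5},{"linear":[0.9,-0.9,-1],"twist":0,"gripper":0.5},{"linear":[0.9,-0.9,-1],"twist":0,"gripper":0.5},{"linear":[0.9,-0.9,-1],"twist":0,"gripper":0.5}]'
```

```text
time: 1.77
tool_pos: [0.394, 0.2138, 0.3074]
ee_rot: [3.139, 0.003, 1.091]
wrist_force: [0.3, 0.6, -0.3]
width: 0.0468
time: 2.18
tool_pos: [0.4827, 0.1254, 0.2014]
ee_rot: [-3.135, 0.007, 1.094]
wrist_force: [-0.8, -0.4, -1.0]
width: 0.047
```

```bash
python3 -m inch '[{"linear":[0,0.02,-0.3],"twist":0,"gripper":0.5},{"linear":[0,0.02,-0.6],"twist":0,"gripper":0.5},{"linear":[0,0.02,-0.8],"twist":0,"gripper":0.5},{"linear":[0,0.02,-0.8],"twist":0,"gripper":0.5}]'; python3 -m inch '[{"linear":[0.12,0.24,0],"twist":0,"gripper":0.5},{"linear":[0.24,0.48,0],"twist":0,"gripper":0.5},{"linear":[0.36,0.71,0],"twist":0,"gripper":0.5},{"linear":[0.36,0.71,0],"twist":0,"gripper":0.5},{"linear":[0.36,0.71,0],"twist":0,"gripper":0.5}]'
python3 - <<'E'
from h import *
print(robot.get_obs()["tool_pos"],robot.get_obs()["ee_rot"])
s=snap("scene","pics/s1.png");cv2.imwrite("pics/s1.png",cv2.resize(s["image"][60:300,200:400,::-1],None,fx=3,fy=2.5))
s=snap("top","pics/t1.png");cv2.imwrite("pics/t1.png",cv2.resize(s["image"][160:320,180:340,::-1],None,fx=3.7,fy=3.7))
E
```

```text
time: 2.52
tool_pos: [0.4791, 0.1313, 0.1227]
ee_rot: [-3.133, 0.005, 1.098]
wrist_force: [-0.5, -0.1, -1.3]
width: 0.047
time: 2.93
tool_pos: [0.5193, 0.2036, 0.1292]
ee_rot: [3.14, -0.001, 1.1]
wrist_force: [0.2, -0.6, 0.8]
width: 0.047
[0.51925494 0.20360518 0.12918568] [ 3.14015421e+00 -1.33070780e-03  1.09960717e+00]
```

View pics/s1.png

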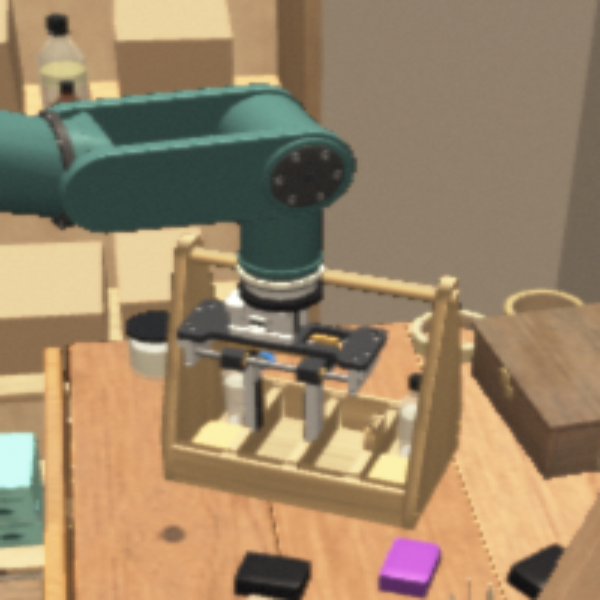

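View pics/t1.png

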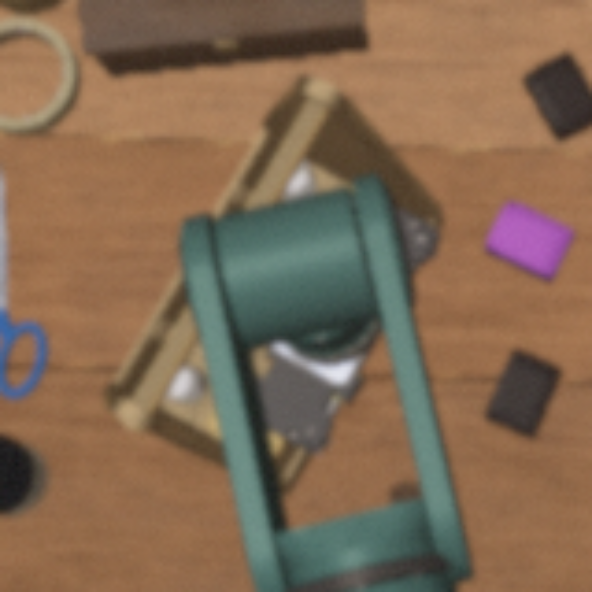

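```bash
cat >> h.py <<'E'
C=np.array((.5562,.2703));TH=np.radians(62.7)
def cad():
    o=robot.get_obs();c,s=np.cos(TH),np.sin(TH);d=o["tool_pos"][:2]-C
    print("t",o["time"],"cad x,y,z mm",np.round([1e3*(d@[c,s]),1e3*(d@[-s,c]),1e3*o["tool_pos"][2]],1),"yaw",np.degrees(o["ee_rot"][2]).round(2),"F",o["wrist_force"].round(1),"T",o["wrist_torque"].round(2),"w",round(o["width"]*1e3,1))
E
python3 -m inch '[{"linear":[0,0,0],"twist":0,"gripper":0.5},{"linear":[0,0,0],"twist":0,"gripper":0.5}]'; python3 -c "
from h import *
cad()"
python3 -m inch '[{"linear":[0.07,0.11,-0.1],"twist":0,"gripper":0.5},{"linear":[0.14,0.22,-0.2],"twist":0,"gripper":0.5},{"linear":[0.14,0.22,-0.3],"twist":0,"gripper":0.5},{"linear":[0.14,0.22,-0.3],"twist":0,"gripper":0.5},{"linear":[0.14,0.22,-0.3],"twist":0,"gripper":0.5}]'; python3 -c "
from h import *
cad()"
```

```text
time: 3.2
tool_pos: [0.5185, 0.2012, 0.1281]
ee_rot: [3.141, -0.0, 1.095]
wrist_force: [0.4, -0.4, -0.2]
width: 0.0468
t 3.2 cad x,y,z mm [-78.7   1.8 128.1] yaw 62.76 F [ 0.4 -0.4 -0.2] T [-0.1   0.09 -0.02] w 46.8
time: 3.62
tool_pos: [0.5318, 0.2228, 0.0966]
ee_rot: [-3.14, 0.002, 1.095]
wrist_force: [0.1, -0.0, 1.2]
width: 0.0472
t 3.6167 cad x,y,z mm [-53.4  -0.1  96.6] yaw 62.77 F [ 0.1 -0.   1.2] T [-0.06  0.1  -0.03] w 47.2
```

```bash
python3 -m inch '[{"linear":[0.015,0.03,-0.1],"twist":0,"gripper":0.5},{"linear":[0.015,0.03,-0.2],"twist":0,"gripper":0.5},{"linear":[0.015,0.03,-0.3],"twist":0,"gripper":0.5},{"linear":[0.015,0.03,-0.4],"twist":0,"gripper":0.5},{"linear":[0.015,0.03,-0.5],"twist":0,"gripper":0.5},{"linear":[0.015,0.03,-0.54],"twist":0,"gripper":0.5},{"linear":[0.015,0.03,-0.54],"twist":0,"gripper":0.5}]'
python3 - <<'E'
from h import *
cad()
s=snap("scene","pics/s2.png");cv2.imwrite("pics/s2.png",cv2.resize(s["image"][120:290,230:370,::-1],None,fx=4,fy=3.5,interpolation=cv2.INTER_CUBIC))
E
```

```text
time: 4.2
tool_pos: [0.533, 0.2263, 0.0414]
ee_rot: [-3.139, 0.003, 1.096]
wrist_force: [-0.7, -0.4, 0.4]
width: 0.0469
t 4.2 cad x,y,z mm [-49.7   0.4  41.4] yaw 62.79 F [-0.7 -0.4  0.4] T [-0.06  0.13 -0.04] w 46.9
```

View pics/s2.png

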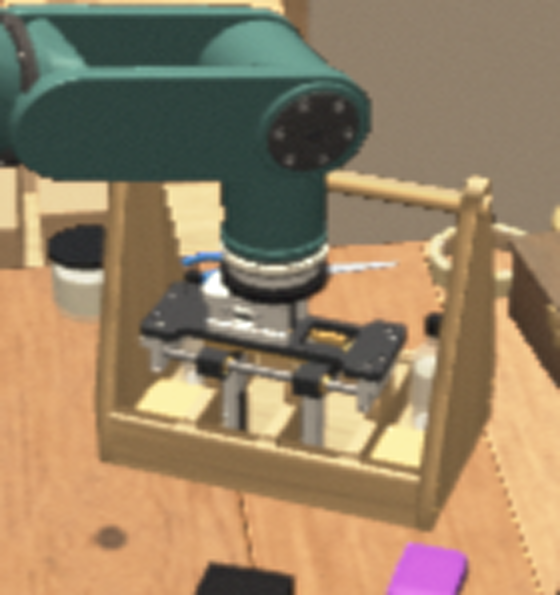

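The fingers now straddle the middle divider behind the front wall, at about (235,405) and (313,430) in the crop, and the force is near zero. I'll close the gripper.

```bash
python3 -m inch '[{"linear":[0,0,0],"twist":0,"gripper":0.2},{"linear":[0,0,0],"twist":0,"gripper":0.15},{"linear":[0,0,0],"twist":0,"gripper":0.1},{"linear":[0,0,0],"twist":0,"gripper":0.0},{"linear":[0,0,0],"twist":0,"gripper":0.0},{"linear":[0,0,0],"twist":0,"gripper":0.0},{"linear":[0,0,0],"twist":0,"gripper":0.0}]'; python3 -c "
from h import *
cad()"; python3 -m inch '[{"linear":[0,0,0.02],"twist":0,"gripper":0},{"linear":[0,0,0.04],"twist":0,"gripper":0},{"linear":[0,0,0.06],"twist":0,"gripper":0},{"linear":[0,0,0.08],"twist":0,"gripper":0},{"linear":[0,0,0.1],"twist":0,"gripper":0}]';python3 -c "
from h import *
cad()"
```

```text
time: 4.83
tool_pos: [0.5344, 0.2268, 0.0438]
ee_rot: [3.141, -0.0, 1.096]
wrist_force: [0.0, 0.6, 0.7]
width: 0.0097
t 4.8333 cad x,y,z mm [-48.7  -0.5  43.8] yaw 62.79 F [0.  0.6 0.7] T [-0.09  0.19  0.05] w 9.7
time: 5.25
tool_pos: [0.5342, 0.2267, 0.0536]
ee_rot: [-3.142, 0.0, 1.096]
wrist_force: [-1.2, 0.3, -2.5]
width: 0.0096
t 5.25 cad x,y,z mm [-48.8  -0.5  53.6] yaw 62.79 F [-1.2  0.3 -2.5] T [-0.11  0.15 -0.03] w 9.6
```

```bash
python3 -m inch '[{"linear":[0,0,0.03],"twist":0,"gripper":0},{"linear":[0,0,0.06],"twist":0,"gripper":0},{"linear":[0,0,0.1],"twist":0,"gripper":0},{"linear":[0,0,0.14],"twist":0,"gripper":0},{"linear":[0,0,0.18],"twist":0,"gripper":0}]';python3 -c "
from h import *
cad()"; python3 -m inch '[{"linear":[0,0,0.05],"twist":0,"gripper":0},{"linear":[0,0,0.1],"twist":0,"gripper":0},{"linear":[0,0,0.15],"twist":0,"gripper":0},{"linear":[0,0,0.2],"twist":0,"gripper":0},{"linear":[0,0,0.25],"twist":0,"gripper":0},{"linear":[0,0,0.3],"twist":0,"gripper":0},{"linear":[0,0,0.35],"twist":0,"gripper":0},{"linear":[0,0,0.4],"twist":0,"gripper":0},{"linear":[0,0,0.4],"twist":0,"gripper":0}]';python3 - <<'E'
from h import *
cad()
s=snap("scene","pics/s3.png");cv2.imwrite("pics/s3.png",cv2.resize(s["image"][120:290,230:370,::-1],None,fx=4,fy=3.5,interpolation=cv2.INTER_CUBIC))
E
```

```text
time: 5.67
tool_pos: [0.5344, 0.2268, 0.0721]
ee_rot: [3.141, -0.0, 1.096]
wrist_force: [0.8, -0.0, -1.9]
width: 0.01
t 5.6667 cad x,y,z mm [-48.7  -0.6  72.1] yaw 62.79 F [ 0.8 -0.  -1.9] T [-0.14  0.12  0.03] w 10.0
time: 6.42
tool_pos: [0.535, 0.227, 0.1131]
ee_rot: [3.14, -0.002, 1.096]
wrist_force: [-0.6, 0.5, -1.6]
width: 0.0095
t 6.4167 cad x,y,z mm [-48.2  -1.1 113.1] yaw 62.79 F [-0.6  0.5 -1.6] T [-0.12  0.11  0.04] w 9.5
```

View pics/s3.png

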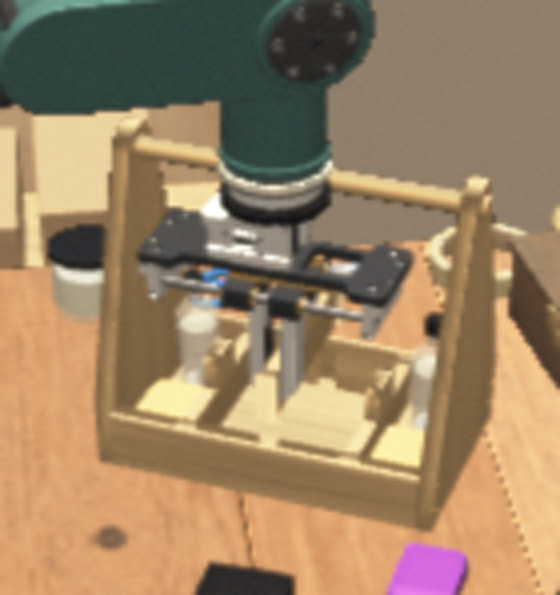

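```bash
python3 -m inch '[{"linear":[-0.1,-0.2,0],"twist":0,"gripper":0},{"linear":[-0.2,-0.4,0],"twist":0,"gripper":0},{"linear":[-0.35,-0.68,0.1],"twist":0,"gripper":0},{"linear":[-0.5,-0.97,0.2],"twist":0,"gripper":0},{"linear":[-0.5,-0.97,0.3],"twist":0,"gripper":0},{"linear":[-0.5,-0.97,0.3],"twist":0,"gripper":0}]';python3 - <<'E'
from h import *
cad()
for n in("top","scene"):
    P=pts(dict(np.load(n+"0.npz")));P=P[np.isfinite(P).all(-1)]
    c=np.array((.436,-.364));a=np.radians(57.2);X=np.array([np.cos(a),np.sin(a)]);Y=np.array([-X[1],X[0]])
    L=np.c_[(P[:,:2]-c)@X,(P[:,:2]-c)@Y,P[:,2]]
    m=(abs(L[:,0])<.06)&(abs(L[:,1])<.12)&(L[:,2]>.065)&(L[:,2]<.5);print(m.sum(),L[m][:5].round(3),L[m][:,2].max() if m.any() else 0)
    m=(P[:,0]>.33)&(P[:,0]<.52)&(P[:,1]>-.45)&(P[:,1]<.1)&(P[:,2]>.065)&(P[:,2]<.5);print(m.sum(),P[m].max(0),P[m].min(0))
E
```

```text
time: 6.97
tool_pos: [0.4851, 0.1291, 0.1437]
ee_rot: [3.138, -0.003, 1.094]
wrist_force: [-0.1, 0.7, -1.0]
width: 0.0099
t 6.9667 cad x,y,z mm [-158.1   -1.6  143.7] yaw 62.66 F [-0.1  0.7 -1. ] T [-0.12  0.1  -0.04] w 9.9
141 [[-0.035 -0.116  0.071]
 [-0.036 -0.116  0.077]
 [-0.038 -0.117  0.079]
 [-0.039 -0.117  0.085]
 [-0.042 -0.119  0.083]] 0.16972603491171345
781 [ 0.51266461 -0.0187335   0.09155619] [ 0.37341214 -0.39665048  0.06510118]
21 [[ 0.026  0.067  0.066]
 [ 0.002  0.066  0.066]
 [-0.045  0.026  0.065]
 [-0.045  0.012  0.065]
 [-0.055 -0.116  0.167]] 0.166863710103319
998 [ 0.51519891 -0.01978827  0.08885496] [ 0.38167491 -0.39543087  0.06510759]
```

```bash
python3 -m inch '[{"linear":[-0.15,-0.25,0.05],"twist":0,"gripper":0},{"linear":[-0.3,-0.5,0.1],"twist":0,"gripper":0},{"linear":[-0.4,-0.75,0.15],"twist":-0.04,"gripper":0},{"linear":[-0.5,-1,0.2],"twist":-0.09,"gripper":0}]'; for i in 1; do python3 -m inch '[{"linear":[0,-0.25,0],"twist":0,"gripper":0},{"linear":[0,-0.5,0],"twist":0,"gripper":0},{"linear":[0,-0.75,0],"twist":0,"gripper":0},{"linear":[0,-1,0],"twist":0,"gripper":0}]'; done;  python3 -m inch '[{"linear":[0,-0.25,0],"twist":0,"gripper":0},{"linear":[0,-0.5,0],"twist":0,"gripper":0},{"linear":[0,-0.75,0],"twist":0,"gripper":0},{"linear":[0,-1,0],"twist":0,"gripper":0}]';  python3 -m inch '[{"linear":[0,-0.25,0],"twist":0,"gripper":0},{"linear":[0,-0.5,0],"twist":0,"gripper":0},{"linear":[0,-0.75,0],"twist":0,"gripper":0},{"linear":[0,-1,0],"twist":0,"gripper":0}]'; python3 -m inch '[{"linear":[0,-0.2,0],"twist":0,"gripper":0},{"linear":[0,-0.4,0],"twist":0,"gripper":0},{"linear":[0,-0.6,0],"twist":0,"gripper":0},{"linear":[0,-0.7,0],"twist":0,"gripper":0},{"linear":[0,-0.7,0],"twist":0,"gripper":0},{"linear":[0,-0.7,0],"twist":0,"gripper":0}]'
```

```text
time: 7.3
tool_pos: [0.4341, 0.0298, 0.1613]
ee_rot: [-3.141, -0.0, 1.001]
wrist_force: [0.2, 0.5, -1.0]
width: 0.0099
time: 7.63
tool_pos: [0.435, -0.0707, 0.1613]
ee_rot: [3.141, -0.001, 1.003]
wrist_force: [0.3, -0.9, -2.2]
width: 0.0097
time: 7.97
tool_pos: [0.4351, -0.171, 0.1611]
ee_rot: [3.141, -0.001, 1.003]
wrist_force: [0.3, 0.4, -1.8]
width: 0.0094
time: 8.3
tool_pos: [0.4353, -0.2711, 0.1609]
ee_rot: [3.142, -0.001, 1.003]
wrist_force: [0.1, 0.6, -1.0]
width: 0.01
time: 8.8
tool_pos: [0.4348, -0.3397, 0.1609]
ee_rot: [-3.141, -0.001, 1.002]
wrist_force: [0.2, 0.1, -0.9]
width: 0.0097
```

```bash
python3 -m inch '[{"linear":[-0.05,-0.2,-0.1],"twist":0,"gripper":0},{"linear":[-0.05,-0.2,-0.3],"twist":0,"gripper":0},{"linear":[-0.05,-0.2,-0.4],"twist":0,"gripper":0},{"linear":[-0.05,-0.2,-0.4],"twist":0,"gripper":0}]'
python3 - <<'E'
from h import *
s=snap("scene","pics/s4.png");cv2.imwrite("pics/s4.png",cv2.resize(s["image"][240:480,190:400,::-1],None,fx=3,fy=2.5,interpolation=cv2.INTER_CUBIC))
s=snap("top","pics/t4.png");cv2.imwrite("pics/t4.png",cv2.resize(s["image"][210:350,380:540,::-1],None,fx=4,fy=4,interpolation=cv2.INTER_CUBIC))
E
```

```text
time: 9.13
tool_pos: [0.4282, -0.3575, 0.1182]
ee_rot: [-3.135, -0.002, 1.003]
wrist_force: [-0.4, 0.7, -2.9]
width: 0.0098
```

View pics/s4.png

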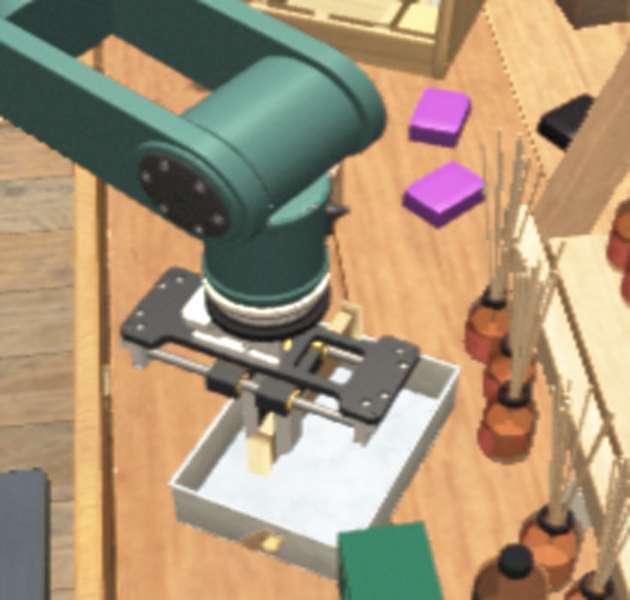

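View pics/t4.png

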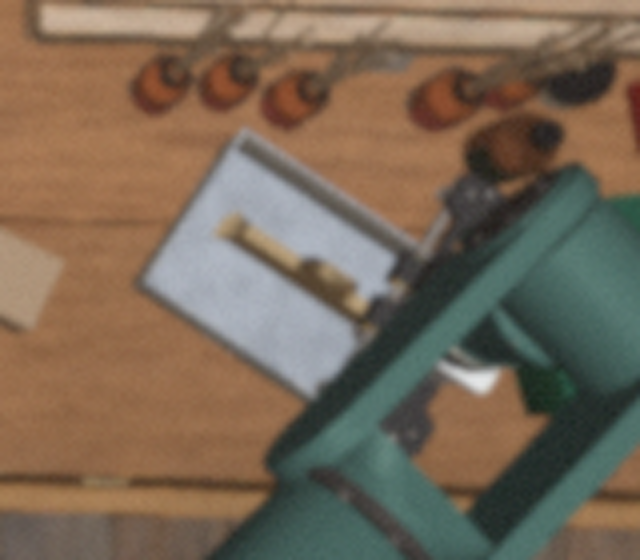

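```bash
python3 -m inch '[{"linear":[0,0,-0.15],"twist":0,"gripper":0},{"linear":[0,0,-0.3],"twist":0,"gripper":0},{"linear":[0,0,-0.45],"twist":0,"gripper":0},{"linear":[0,0,-0.6],"twist":0,"gripper":0},{"linear":[0,0,-0.7],"twist":0,"gripper":0},{"linear":[0,0,-0.75],"twist":0,"gripper":0},{"linear":[0,0,-0.75],"twist":0,"gripper":0}]'; python3 -m inch '[{"linear":[0,0,-0.01],"twist":0,"gripper":0},{"linear":[0,0,-0.02],"twist":0,"gripper":0},{"linear":[0,0,-0.02],"twist":0,"gripper":0}]'
```

```text
time: 9.82
tool_pos: [0.4292, -0.3596, 0.046]
ee_rot: [-3.14, -0.0, 1.002]
wrist_force: [-0.1, -0.8, -0.9]
width: 0.0096
time: 10.07
tool_pos: [0.4298, -0.3607, 0.0455]
ee_rot: [3.14, 0.0, 1.002]
wrist_force: [0.0, 1.2, -1.4]
width: 0.0097
```

```bash
python3 -m inch '[{"linear":[0,0,-0.03],"twist":0,"gripper":0},{"linear":[0,0,-0.06],"twist":0,"gripper":0},{"linear":[0,0,-0.07],"twist":0,"gripper":0},{"linear":[0,0,-0.07],"twist":0,"gripper":0}]'
python3 - <<'E'
from h import *
print(robot.get_obs()["tool_pos"],robot.get_obs()["wrist_force"])
s=snap("scene","pics/s5.png");cv2.imwrite("pics/s5.png",cv2.resize(s["image"][340:480,230:360,::-1],None,fx=4.5,fy=4,interpolation=cv2.INTER_CUBIC))
E
```

```text
time: 10.4
tool_pos: [0.4294, -0.3604, 0.0377]
ee_rot: [3.141, 0.0, 1.002]
wrist_force: [-0.0, 0.6, -0.1]
width: 0.0094
[ 0.42937715 -0.36038565  0.03773307] [-0.02826496  0.59459748 -0.13650291]
```

View pics/s5.png

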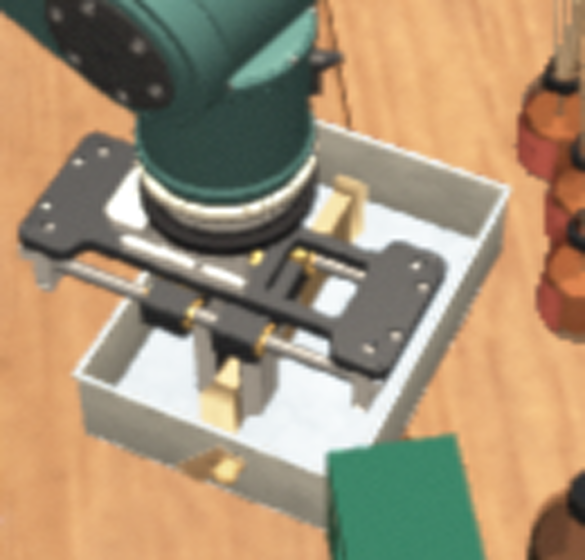

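The divider stands on the bin floor at about (225,395), with its weight now off the wrist. I'll release it.

```bash
python3 -m inch '[{"linear":[0,0,0],"twist":0,"gripper":0.15},{"linear":[0,0,0],"twist":0,"gripper":0.25},{"linear":[0,0,0],"twist":0,"gripper":0.35},{"linear":[0,0,0],"twist":0,"gripper":0.35},{"linear":[0,0,0.2],"twist":0,"gripper":0.35},{"linear":[0,0,0.4],"twist":0,"gripper":0.35},{"linear":[0,0,0.7],"twist":0,"gripper":0.35},{"linear":[0,0,1],"twist":0,"gripper":0.5},{"linear":[0,0,1],"twist":0,"gripper":0.5}]'; python3 -m inch '[{"linear":[0,0.3,0.3],"twist":0,"gripper":0.85},{"linear":[0,0.6,0.3],"twist":0.05,"gripper":0.85},{"linear":[0,1,0.3],"twist":0.09,"gripper":0.85},{"linear":[0,1,0.3],"twist":0.09,"gripper":0.85}]';  python3 - <<'E'
from h import *
s=snap("scene","pics/s6.png");np.savez("scene6.npz",**s);cv2.imwrite("pics/s6.png",cv2.resize(s["image"][180:480,200:400,::-1],None,fx=3,fy=2,interpolation=cv2.INTER_CUBIC))
E
```

```text
time: 11.2
tool_pos: [0.432, -0.3629, 0.145]
ee_rot: [3.129, 0.003, 1.002]
wrist_force: [0.4, -1.5, 1.3]
width: 0.0427
time: 11.53
tool_pos: [0.4292, -0.255, 0.1676]
ee_rot: [-3.141, -0.003, 1.102]
wrist_force: [0.2, 0.3, -1.1]
width: 0.0697
```

View pics/s6.png

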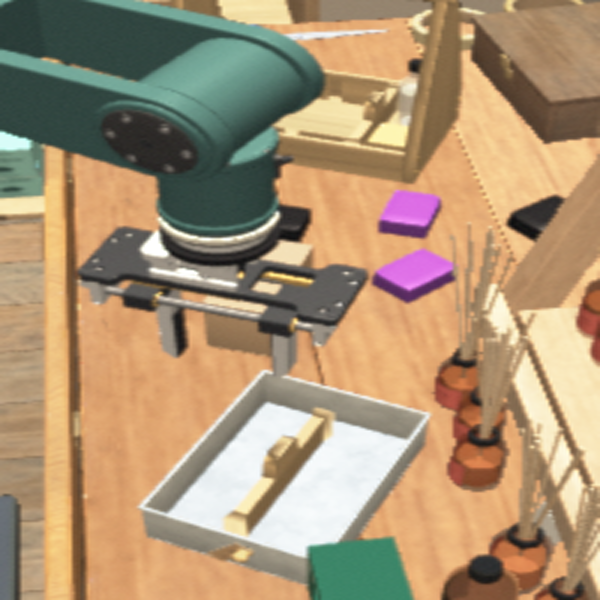

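The divider stands upright inside the bin, from about (235,520) to (325,420), and the bin hasn't moved. Next is the gift set. I'll grasp it near its front end so the wrist stays in front of the handle bar.

```bash
python3 -m inch '[{"linear":[0.1,0.3,0],"twist":0.03,"gripper":0.85},{"linear":[0.17,0.6,0],"twist":0.03,"gripper":0.85},{"linear":[0.17,1,0],"twist":0.03,"gripper":0.85},{"linear":[0.17,1,0],"twist":0.03,"gripper":0.85},{"linear":[0.17,1,0],"twist":0.03,"gripper":0.85}]'; python3 -m inch '[{"linear":[0,0.2,0],"twist":0,"gripper":0.85},{"linear":[0,0.32,-0.1],"twist":0,"gripper":0.85},{"linear":[0,0.32,-0.3],"twist":0,"gripper":0.85},{"linear":[0,0.32,-0.3],"twist":0,"gripper":0.85},{"linear":[0,0.32,-0.3],"twist":0,"gripper":0.85}]';python3 - <<'E'
from h import *
o=robot.get_obs();print(o["tool_pos"],np.degrees(o["ee_rot"][2]))
s=snap("top","pics/t7.png");cv2.imwrite("pics/t7.png",cv2.resize(s["image"][210:350,300:460,::-1],None,fx=4,fy=4,interpolation=cv2.INTER_CUBIC))
E
```

```text
time: 12.0
tool_pos: [0.4465, -0.1598, 0.1671]
ee_rot: [3.142, 0.001, 1.13]
wrist_force: [0.5, -0.4, -0.4]
width: 0.0796
time: 12.42
tool_pos: [0.4453, -0.1288, 0.1357]
ee_rot: [-3.138, 0.001, 1.126]
wrist_force: [0.8, 0.2, 0.4]
width: 0.0801
[ 0.44526326 -0.12878153  0.13573695] 64.52447381422417
```

View pics/t7.png

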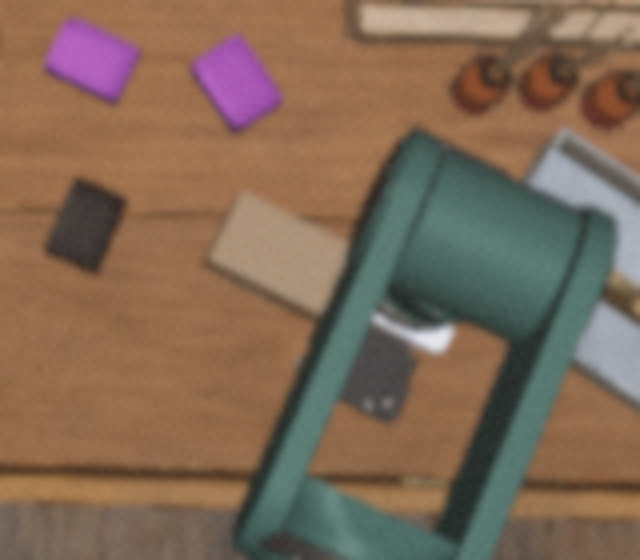

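Still to go: (+0.001, +0.0055), then z from 0.1357 down to 0.058.

```bash
python3 -m inch '[{"linear":[0.01,0.05,-0.15],"twist":0,"gripper":0.85},{"linear":[0.01,0.05,-0.3],"twist":0,"gripper":0.85},{"linear":[0.01,0.05,-0.45],"twist":0,"gripper":0.85},{"linear":[0.01,0.05,-0.6],"twist":0,"gripper":0.85},{"linear":[0.01,0.05,-0.7],"twist":0,"gripper":0.85},{"linear":[0.01,0.05,-0.77],"twist":0,"gripper":0.85},{"linear":[0.01,0.05,-0.77],"twist":0,"gripper":0.85}]'; python3 -m inch '[{"linear":[0,0,0],"twist":0,"gripper":0.7},{"linear":[0,0,0],"twist":0,"gripper":0.65},{"linear":[0,0,0],"twist":0,"gripper":0.6},{"linear":[0,0,0],"twist":0,"gripper":0.5},{"linear":[0,0,0],"twist":0,"gripper":0.4},{"linear":[0,0,0],"twist":0,"gripper":0.4},{"linear":[0,0,0],"twist":0,"gripper":0.4}]'; python3 -m inch '[{"linear":[0,0,0.05],"twist":0,"gripper":0.4},{"linear":[0,0,0.1],"twist":0,"gripper":0.4},{"linear":[0,0,0.2],"twist":0,"gripper":0.4},{"linear":[0,0,0.3],"twist":0,"gripper":0.4},{"linear":[0,0,0.4],"twist":0,"gripper":0.4},{"linear":[0,0,0.4],"twist":0,"gripper":0.4}]';python3 - <<'E'
from h import *
o=robot.get_obs();print(o["tool_pos"],np.degrees(o["ee_rot"][2]),o["wrist_force"],o["wrist_torque"])
s=snap("scene","pics/s8.png");cv2.imwrite("pics/s8.png",cv2.resize(s["image"][230:380,210:360,::-1],None,fx=4,fy=4,interpolation=cv2.INTER_CUBIC))
np.savez("scene8.npz",**s)
E
```

```text
time: 13.05
tool_pos: [0.4467, -0.1234, 0.0595]
ee_rot: [-3.14, 0.0, 1.127]
wrist_force: [0.0, 0.7, -0.3]
width: 0.0799
time: 13.63
tool_pos: [0.4474, -0.1234, 0.0613]
ee_rot: [3.141, 0.0, 1.127]
wrist_force: [-2.4, -0.4, 6.5]
width: 0.0549
time: 14.13
tool_pos: [0.4491, -0.124, 0.1036]
ee_rot: [3.136, -0.0, 1.127]
wrist_force: [0.8, -0.5, -3.9]
width: 0.0549
[ 0.44909812 -0.12397146  0.1035758 ] 64.58466719734209 [ 0.77834848 -0.51777731 -3.87123332] [-0.31901857  0.11197773  0.02513357]
```

View pics/s8.png

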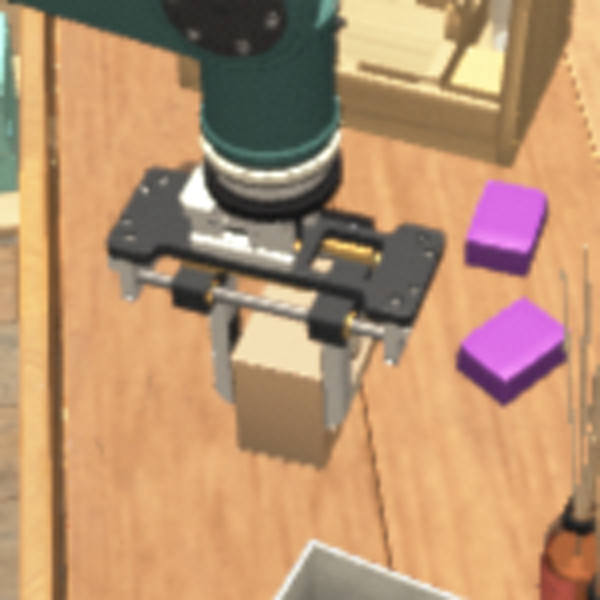

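```bash
python3 -m inch '[{"linear":[0,0.15,0.2],"twist":-0.03,"gripper":0.4},{"linear":[0,0.4,0.4],"twist":-0.03,"gripper":0.4},{"linear":[0,0.7,0.4],"twist":-0.03,"gripper":0.4},{"linear":[0,1,0.4],"twist":-0.03,"gripper":0.4},{"linear":[0,1,0.4],"twist":-0.03,"gripper":0.4},{"linear":[0,1,0.4],"twist":-0.03,"gripper":0.4}]'
python3 - <<'E'
from h import *
cad();o=robot.get_obs();t=o["tool_pos"];a=o["ee_rot"][2];X=np.array([np.cos(a),np.sin(a)]);Y=np.array([-X[1],X[0]])
for n in("scene","top"):
    s=snap(n,f"pics/{n}9.png");np.savez(n+"9.npz",**s)
    P=pts(s);P=P[np.isfinite(P).all(-1)];L=np.c_[(P[:,:2]-t[:2])@X,(P[:,:2]-t[:2])@Y,P[:,2]-t[2]]
    m=(L[:,0]>.03)&(L[:,0]<.12)&(abs(L[:,1])<.04)&(L[:,2]>0)&(L[:,2]<.05);q=L[m]
    if len(q)>20: print(n,len(q),"top z vs x",np.polyfit(q[:,0],q[:,2],1),q.mean(0),q.max(0),"ymid",np.percentile(q[:,1],[2,98]))
cv2.imwrite("pics/s9.png",cv2.resize(cv2.imread("pics/scene9.png")[180:330,210:360],None,fx=4,fy=4))
E
```

```text
time: 14.68
tool_pos: [0.4469, -0.0221, 0.1401]
ee_rot: [-3.141, 0.001, 1.099]
wrist_force: [0.0, 0.2, -5.5]
width: 0.0547
t 14.6833 cad x,y,z mm [-310.   -36.9  140.1] yaw 62.97 F [ 0.   0.2 -5.5] T [-0.32  0.21  0.02] w 54.7
scene 78 top z vs x [-0.02594323  0.02085501] [0.05003621 0.00951743 0.01955691] [0.09089058 0.02809687 0.02621713] ymid [-0.02763357  0.02676577]
top 360 top z vs x [-0.00896159  0.01912064] [0.07837425 0.0019285  0.01841828] [0.10236995 0.02743434 0.02517756] ymid [-0.02683684  0.02663029]
```

View pics/s9.png

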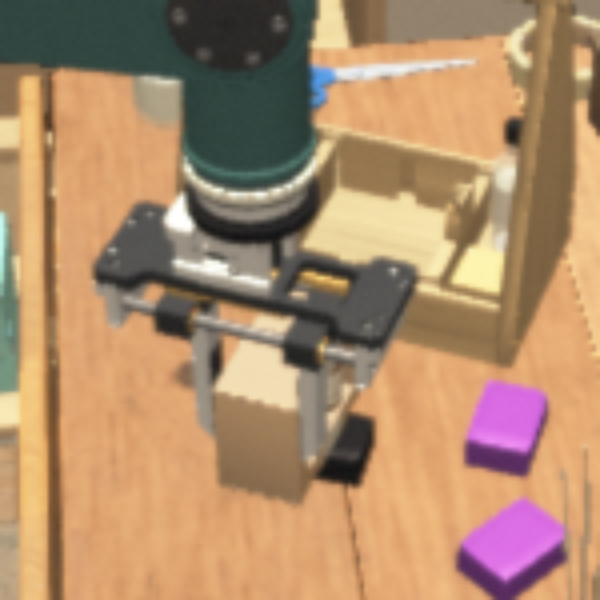

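Run:
```python
from h import *
X=np.array([np.cos(TH),np.sin(TH)]);Y=np.array([-X[1],X[0]])
for n in("top0","top9","scene0","scene9"):
    P=pts(dict(np.load(n+".npz")));P=P[np.isfinite(P).all(-1)]
    L=np.c_[(P[:,:2]-C)@X,(P[:,:2]-C)@Y,P[:,2]]
    r=[]
    for y0 in(-.063,.063):
        b=L[(L[:,2]>.046)&(L[:,2]<.095)&(abs(L[:,1]-y0)<.014)&(L[:,0]>-.058)&(L[:,0]<.04)]; r+=[len(b),(b[:,1]*1e3).mean().round(1)]
    w=L[(abs(L[:,1])<.1)&(L[:,2]>.03)&(L[:,2]<.07)&(L[:,0]<-.06)&(L[:,0]>-.09)]
    b=L[(L[:,2]>.262)&(L[:,2]<.29)&(abs(L[:,1])<.1)&(abs(L[:,0])<.02)]
    print(n,r,(np.percentile(w[:,0],[2,50,98])*1e3).round(1),"bar",(np.percentile(b[:,0],[5,50,95])*1e3).round(1),(np.polyfit(b[:,1],b[:,0],1)[0]).round(3))
```

```text
top0 [133, np.float64(-62.0), 115, np.float64(63.4)] [-79.3 -71.9 -62.1] bar [-7.6 -0.7  8.3] -0.004
top9 [133, np.float64(-62.3), 116, np.float64(63.4)] [-79.5 -72.5 -62.6] bar [-7.5 -0.8  8.2] -0.004
scene0 [135, np.float64(-64.2), 150, np.float64(61.6)] [-82.6 -76.9 -61.2] bar [-9.4 -4.6  4.1] -0.003
scene9 [134, np.float64(-64.2), 8, np.float64(58.9)] [-82.1 -76.7 -61.1] bar [-9.6 -4.3  4.4] 0.006
```

```bash
python3 -m inch '[{"linear":[0,0.3,0.03],"twist":0,"gripper":0.4},{"linear":[0.05,0.6,0.03],"twist":-0.005,"gripper":0.4},{"linear":[0.1,0.9,0.03],"twist":-0.005,"gripper":0.4},{"linear":[0.1,1,0.03],"twist":-0.005,"gripper":0.4},{"linear":[0.1,1,0.03],"twist":-0.005,"gripper":0.4},{"linear":[0.1,1,0.03],"twist":-0.005,"gripper":0.4}]'; python3 -c "
from h import *
cad()"
```

```text
time: 15.28
tool_pos: [0.4572, 0.0758, 0.143]
ee_rot: [-3.141, 0.002, 1.091]
wrist_force: [0.3, -0.8, -4.9]
width: 0.055
t 15.2833 cad x,y,z mm [-218.2   -1.2  143. ] yaw 62.49 F [ 0.3 -0.8 -4.9] T [-0.34  0.19 -0.02] w 55.0
```

```bash
python3 -m inch '[{"linear":[0.08,0.16,0],"twist":0,"gripper":0.4},{"linear":[0.16,0.32,0],"twist":0,"gripper":0.4},{"linear":[0.25,0.49,0],"twist":0,"gripper":0.4},{"linear":[0.33,0.66,0],"twist":0,"gripper":0.4},{"linear":[0.41,0.82,0],"twist":0,"gripper":0.4},{"linear":[0.49,0.97,0],"twist":0,"gripper":0.4},{"linear":[0.49,0.97,0],"twist":0,"gripper":0.4}]';python3 -c "
from h import *
cad()";  python3 -m inch '[{"linear":[0.06,0.12,0],"twist":0.003,"gripper":0.4},{"linear":[0.12,0.24,0],"twist":0.003,"gripper":0.4},{"linear":[0.18,0.36,0],"twist":0.003,"gripper":0.4},{"linear":[0.18,0.36,0],"twist":0.003,"gripper":0.4},{"linear":[0.18,0.36,0],"twist":0.003,"gripper":0.4}]';python3 -c "
from h import *
cad()"
```

```text
time: 15.87
tool_pos: [0.5078, 0.1742, 0.1431]
ee_rot: [3.142, -0.001, 1.09]
wrist_force: [0.4, -0.7, -5.6]
width: 0.0547
t 15.8667 cad x,y,z mm [-107.6   -1.1  143.1] yaw 62.47 F [ 0.4 -0.7 -5.6] T [-0.27  0.18 -0.  ] w 54.7
time: 16.28
tool_pos: [0.5246, 0.2101, 0.1433]
ee_rot: [-3.141, 0.001, 1.095]
wrist_force: [0.6, -0.6, -5.1]
width: 0.0547
t 16.2833 cad x,y,z mm [-68.    0.5 143.3] yaw 62.71 F [ 0.6 -0.6 -5.1] T [-0.29  0.22 -0.01] w 54.7
```

```bash
python3 -m inch '[{"linear":[0.03,0.06,-0.05],"twist":0,"gripper":0.4},{"linear":[0.06,0.12,-0.1],"twist":0,"gripper":0.4},{"linear":[0.08,0.155,-0.1],"twist":0,"gripper":0.4},{"linear":[0.08,0.155,-0.1],"twist":0,"gripper":0.4},{"linear":[0.08,0.155,-0.1],"twist":0,"gripper":0.4}]'
python3 - <<'E'
from h import *
cad()
o=robot.get_obs();t=o["tool_pos"]
X=np.array([np.cos(TH),np.sin(TH)]);Y=np.array([-X[1],X[0]])
for n in("scene","top"):
    s=snap(n,f"pics/{n}10.png")
    P=pts(s);P=P[np.isfinite(P).all(-1)];L=np.c_[(P[:,:2]-C)@X,(P[:,:2]-C)@Y,P[:,2]]
    m=(L[:,0]>-.08)&(L[:,0]<.09)&(abs(L[:,1])<.045)&(L[:,2]>t[2]+.008)&(L[:,2]<t[2]+.03);q=L[m]
    if len(q)>20: print(n,len(q),np.percentile(q,[2,98],axis=0).round(4))
cv2.imwrite("pics/s10.png",cv2.resize(cv2.imread("pics/scene10.png")[120:290,230:370],None,fx=4,fy=3.5))
cv2.imwrite("pics/t10.png",cv2.resize(cv2.imread("pics/top10.png")[170:310,190:330],None,fx=4,fy=4))
E
```

```text
time: 16.7
tool_pos: [0.5322, 0.2253, 0.1332]
ee_rot: [-3.141, 0.001, 1.094]
wrist_force: [-0.5, -0.7, -4.4]
width: 0.0549
t 16.7 cad x,y,z mm [-51.    0.7 133.2] yaw 62.69 F [-0.5 -0.7 -4.4] T [-0.26  0.25 -0.  ] w 54.9
scene 396 [[-0.0642 -0.0387  0.1423]
 [ 0.0367  0.0354  0.1605]]
```

View pics/s10.png

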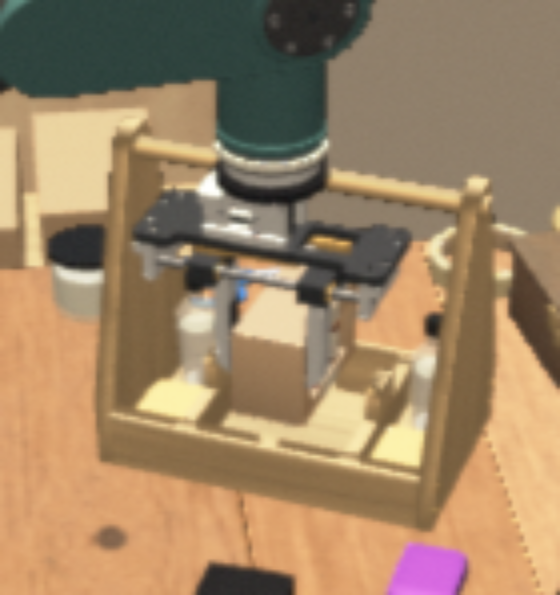

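View pics/t10.png

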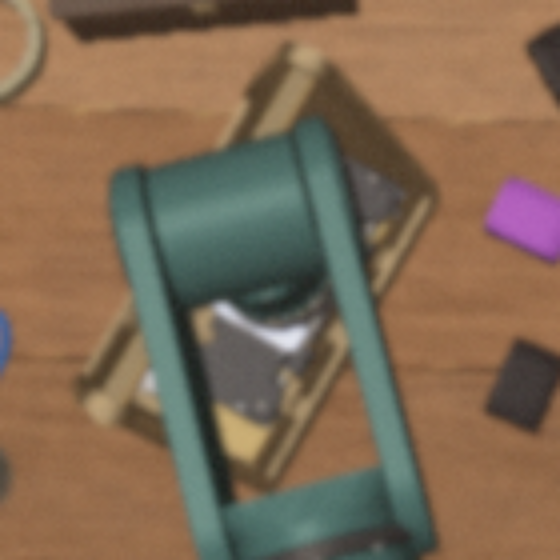

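```bash
python3 -m inch '[{"linear":[0.012,0.022,-0.05],"twist":0,"gripper":0.4},{"linear":[0.012,0.022,-0.13],"twist":0,"gripper":0.4},{"linear":[0.012,0.022,-0.2],"twist":0,"gripper":0.4},{"linear":[0.012,0.022,-0.2],"twist":0,"gripper":0.4}]'; python3 -c "
from h import *
cad()"; python3 -m inch '[{"linear":[0,0,-0.06],"twist":0,"gripper":0.4},{"linear":[0,0,-0.12],"twist":0,"gripper":0.4},{"linear":[0,0,-0.18],"twist":0,"gripper":0.4},{"linear":[0,0,-0.24],"twist":0,"gripper":0.4},{"linear":[0,0,-0.3],"twist":0,"gripper":0.4},{"linear":[0,0,-0.3],"twist":0,"gripper":0.4}]'; python3 -c "
from h import *
cad()"
```

```text
time: 17.13
tool_pos: [0.5325, 0.2273, 0.1109]
ee_rot: [-3.139, 0.002, 1.094]
wrist_force: [0.3, -0.2, -5.4]
width: 0.0549
t 17.1333 cad x,y,z mm [-49.1   1.4 110.9] yaw 62.67 F [ 0.3 -0.2 -5.4] T [-0.15  0.11  0.01] w 54.9
time: 17.63
tool_pos: [0.5327, 0.2273, 0.0815]
ee_rot: [-3.14, 0.002, 1.094]
wrist_force: [-0.3, 0.3, -5.5]
width: 0.0547
t 17.6333 cad x,y,z mm [-49.    1.2  81.5] yaw 62.67 F [-0.3  0.3 -5.5] T [-0.19  0.2   0.05] w 54.7
```

Free descent so far. I'll lower the last 12 mm in small steps, watching the force.

```bash
python3 -m inch '[{"linear":[0,0,-0.03],"twist":0,"gripper":0.4},{"linear":[0,0,-0.06],"twist":0,"gripper":0.4},{"linear":[0,0,-0.09],"twist":0,"gripper":0.4},{"linear":[0,0,-0.09],"twist":0,"gripper":0.4}]'; python3 -c "
from h import *
cad()"; python3 -m inch '[{"linear":[0,0,-0.01],"twist":0,"gripper":0.4},{"linear":[0,0,-0.02],"twist":0,"gripper":0.4},{"linear":[0,0,-0.02],"twist":0,"gripper":0.4}]'
python3 - <<'E'
from h import *
cad()
s=snap("scene","pics/s11.png");cv2.imwrite("pics/s11.png",cv2.resize(s["image"][120:290,230:370,::-1],None,fx=4,fy=3.5,interpolation=cv2.INTER_CUBIC))
E
```

```text
time: 17.97
tool_pos: [0.5331, 0.2273, 0.0738]
ee_rot: [-3.141, 0.001, 1.094]
wrist_force: [-0.1, 0.1, -5.6]
width: 0.0548
t 17.9667 cad x,y,z mm [-48.8   0.8  73.8] yaw 62.67 F [-0.1  0.1 -5.6] T [-0.3   0.13 -0.05] w 54.8
time: 18.22
tool_pos: [0.5338, 0.2275, 0.0729]
ee_rot: [3.141, -0.001, 1.094]
wrist_force: [0.8, 0.1, -4.7]
width: 0.0549
t 18.2167 cad x,y,z mm [-48.3   0.3  72.9] yaw 62.66 F [ 0.8  0.1 -4.7] T [-0.28  0.18  0.01] w 54.9
```

View pics/s11.png

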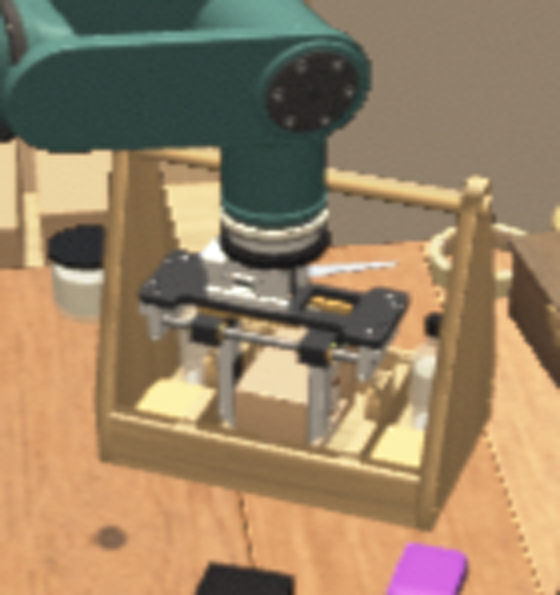

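```bash
python3 -m inch '[{"linear":[0,0,-0.01],"twist":0,"gripper":0.4},{"linear":[0,0,-0.02],"twist":0,"gripper":0.4},{"linear":[0,0,-0.02],"twist":0,"gripper":0.4}]'; python3 -c "
from h import *
cad()"; python3 -m inch '[{"linear":[0,0,-0.01],"twist":0,"gripper":0.4},{"linear":[0,0,-0.015],"twist":0,"gripper":0.4},{"linear":[0,0,-0.015],"twist":0,"gripper":0.4}]'; python3 -c "
from h import *
cad()"
```

```text
time: 18.52
tool_pos: [0.534, 0.2274, 0.0723]
ee_rot: [3.14, -0.001, 1.094]
wrist_force: [-3.7, -3.5, 5.6]
width: 0.0551
t 18.5167 cad x,y,z mm [-48.3   0.1  72.3] yaw 62.67 F [-3.7 -3.5  5.6] T [-0.19  0.7   0.16] w 55.1
time: 18.77
tool_pos: [0.5344, 0.2272, 0.0707]
ee_rot: [3.139, -0.001, 1.094]
wrist_force: [-2.6, -3.9, 5.5]
width: 0.0547
t 18.7667 cad x,y,z mm [-48.3  -0.4  70.7] yaw 62.65 F [-2.6 -3.9  5.5] T [-0.24  0.5   0.08] w 54.7
```

```bash
python3 -m inch '[{"linear":[0,0,0],"twist":0,"gripper":0.62},{"linear":[0,0,0],"twist":0,"gripper":0.68},{"linear":[0,0,0],"twist":0,"gripper":0.72},{"linear":[0,0,0],"twist":0,"gripper":0.72}]'
python3 - <<'E'
from h import *
cad()
s=snap("scene","pics/s12.png");cv2.imwrite("pics/s12.png",cv2.resize(s["image"][120:290,230:370,::-1],None,fx=4,fy=3.5,interpolation=cv2.INTER_CUBIC))
E
```

```text
time: 19.1
tool_pos: [0.5337, 0.2277, 0.0688]
ee_rot: [3.141, -0.001, 1.094]
wrist_force: [0.4, 0.3, -0.7]
width: 0.0675
t 19.1 cad x,y,z mm [-48.2   0.5  68.8] yaw 62.67 F [ 0.4  0.3 -0.7] T [-0.01  0.11 -0.04] w 67.5
```

View pics/s12.png

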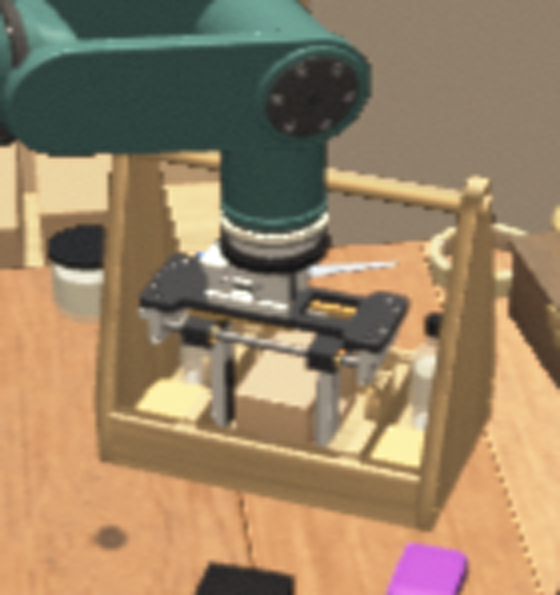

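```bash
python3 -m inch '[{"linear":[0,0,0.1],"twist":0,"gripper":0.72},{"linear":[0,0,0.25],"twist":0,"gripper":0.72},{"linear":[0,0,0.4],"twist":0,"gripper":0.72},{"linear":[0,0,0.55],"twist":0,"gripper":0.72},{"linear":[0,0,0.65],"twist":0,"gripper":0.72},{"linear":[0,0,0.65],"twist":0,"gripper":0.72}]'; python3 -m inch '[{"linear":[-0.12,-0.24,0],"twist":0,"gripper":0.72},{"linear":[-0.25,-0.5,0.1],"twist":0,"gripper":0.72},{"linear":[-0.4,-0.8,0.2],"twist":0,"gripper":0.72},{"linear":[-0.5,-1,0.3],"twist":0,"gripper":0.72},{"linear":[-0.5,-1,0.3],"twist":0,"gripper":0.72}]';python3 -m inch '[{"linear":[-0.3,-0.3,0.2],"twist":0,"gripper":0.72},{"linear":[-0.6,-0.6,0.4],"twist":0,"gripper":0.72},{"linear":[-0.9,-1,0.5],"twist":0,"gripper":0.72},{"linear":[-0.9,-1,0.5],"twist":0,"gripper":0.72},{"linear":[-0.9,-1,0.5],"twist":0,"gripper":0.72}]'
python3 - <<'E'
from h import *
cad()
X=np.array([np.cos(TH),np.sin(TH)]);Y=np.array([-X[1],X[0]])
for n in("top","scene"):
    s=snap(n,f"pics/{n}13.png");P=pts(s);P=P[np.isfinite(P).all(-1)]
    L=np.c_[(P[:,:2]-C)@X,(P[:,:2]-C)@Y,P[:,2]]
    r=[]
    for y0 in(-.063,.063):
        b=L[(L[:,2]>.046)&(L[:,2]<.095)&(abs(L[:,1]-y0)<.014)&(L[:,0]>-.058)&(L[:,0]<.04)]; r+=[len(b),(b[:,1]*1e3).mean().round(1)]
    w=L[(abs(L[:,1])<.1)&(L[:,2]>.03)&(L[:,2]<.07)&(L[:,0]<-.06)&(L[:,0]>-.09)]
    b=L[(L[:,2]>.262)&(L[:,2]<.29)&(abs(L[:,1])<.1)&(abs(L[:,0])<.02)]
    print(n,r,(np.percentile(w[:,0],[2,50,98])*1e3).round(1),"bar",(np.percentile(b[:,0],[5,50,95])*1e3).round(1),(np.polyfit(b[:,1],b[:,0],1)[0]).round(3))
    g=L[(abs(L[:,0])<.07)&(abs(L[:,1])<.045)&(L[:,2]>.08)&(L[:,2]<.1)]
    print(" gift top",len(g),cv2.minAreaRect((g[:,:2]*1000).astype(np.float32)),np.median(g[:,2]),np.polyfit(g[:,0],g[:,2],1)[0],np.polyfit(g[:,1],g[:,2],1)[0])
cv2.imwrite("pics/s13.png",cv2.resize(cv2.imread("pics/scene13.png")[140:480,190:390],None,fx=3,fy=1.75*1))
cv2.imwrite("pics/s13.png",cv2.resize(cv2.imread("pics/scene13.png")[140:480,190:390],None,fx=1.75,fy=1.75))
cv2.imwrite("pics/s13z.png",cv2.resize(cv2.imread("pics/scene13.png")[150:275,235:375],None,fx=5,fy=4.8))
E
```

```text
time: 19.65
tool_pos: [0.5352, 0.2281, 0.1377]
ee_rot: [3.137, -0.004, 1.094]
wrist_force: [0.5, -1.0, 0.0]
width: 0.0675
time: 20.07
tool_pos: [0.4829, 0.1248, 0.1657]
ee_rot: [3.139, -0.0, 1.091]
wrist_force: [1.3, -0.3, 0.6]
width: 0.0678
time: 20.48
tool_pos: [0.3928, 0.0259, 0.2152]
ee_rot: [3.139, -0.0, 1.09]
wrist_force: [1.1, 1.3, -0.3]
width: 0.0674
t 20.4833 cad x,y,z mm [-292.1   33.1  215.2] yaw 62.48 F [ 1.1  1.3 -0.3] T [-0.05  0.05 -0.03] w 67.4
top [130, np.float64(-62.1), 117, np.float64(63.5)] [-79.4 -71.7 -60.4] bar [-7.5 -0.5  8.2] -0.004
 gift top 622 ((-3.3872604370117188, -0.3292198181152344), (114.9244384765625, 55.500308990478516), 0.22202137112617493) 0.08925379755455304 0.005460326855508802 0.008143926281401035
scene [138, np.float64(-64.5), 101, np.float64(60.0)] [-82.5 -76.2 -60.7] bar [-9.2 -4.4  5.1] -0.002
 gift top 549 ((-4.251712799072266, -1.0681419372558594), (123.08013153076172, 58.48102569580078), 0.24505235254764557) 0.09122569855439751 0.01661133553448835 0.034741046569579485
```

View pics/s13.png

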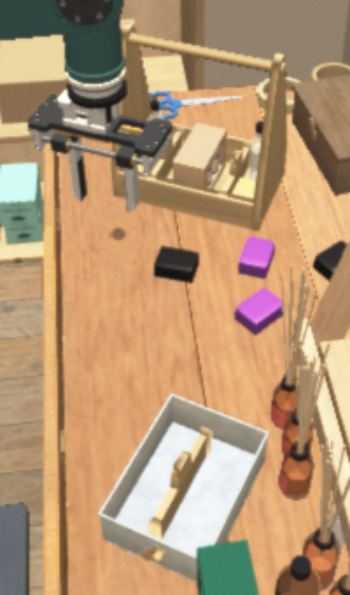

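View pics/s13z.png

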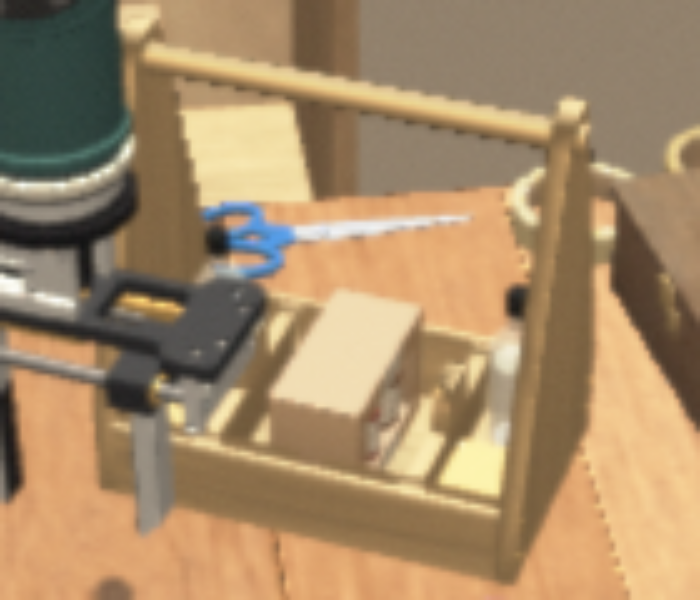

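View pics/top13.png

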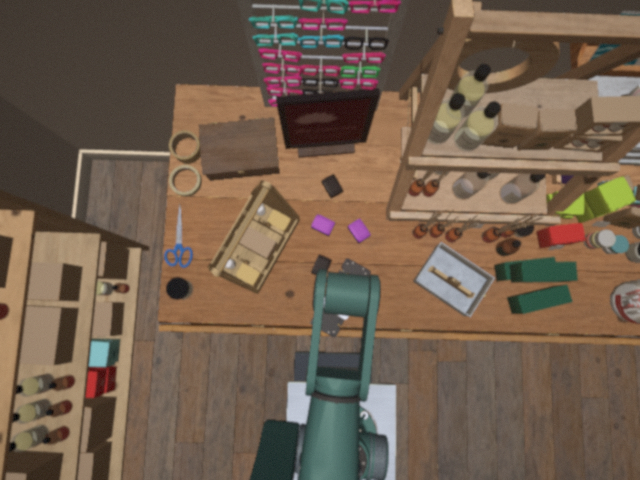

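The gift set stands flat in the wide bay: (345,375) in the close-up, and (262,237) in the top view. Its top is at about 0.090 m and it is within 0.3° of the caddy's axis. The caddy and the other dividers match the first measurement, and the divider is in the bin at (453,281) in the top view. I'm handing the job in.

```bash
python3 -c "
from bench import robot
print(robot.get_obs()['time']); print(robot.close_job())"
```

```text
20.5833
the job is handed in; nothing more can be done
None
```

The job is done and was handed in at about 20.6 s. The middle divider is in the tin bin, and the gift set stands in the wide bay.

- **Reach:** the moves allowed no lean, so I kept the tool pointing straight down. I gripped the divider's board, and later the carton, about 48 mm towards the front of the caddy, so the wrist passed in front of the handle bar. The wrist readings stayed below about 8 N throughout.
- **Divider:** it came straight up out of its grooves with no sign of binding. It stands upright on the bin's floor and hasn't been laid flat.
- **Gift set:** its top is at 89–91 mm, against 90 mm expected, so it is on the floor. It is within 0.3° of the front-to-back direction, with its centre about 3–4 mm towards the front.
- **Everything else:** the caddy and the other two dividers measure within about 2 mm of where they started. In the last pictures the packed items that could be seen looked unmoved; I did not measure them.
- **Disagreement:** the two cameras differ by 1–4 mm on the caddy. The scene view also makes the carton's top look tilted by 1–2°, while the top view shows it level to within 0.5°. I took this as depth noise.

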